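Line up the bathroom bottles by height on the vanity tray

ROBOT

A 7-joint arm with a two-finger parallel gripper is mounted at the origin on the work surface. World frame = base frame: x ahead of the robot, y to its left, z up, the work surface at z = 0. Lengths are in m, angles in rad, forces in N, time in s.
With the tool pointing down it reaches from about 0.4 to 0.875 m from the base axis. Payload 19.3 kg.
Tool frame: the origin (TCP) lies on the centre line of the jaws, within the pads' length; the fingertips stand 14 mm ahead of it and the grasp point (between the pads) lies 5 mm behind it; y points along the fingers, x is the direction in which the jaws open and shut, and the axes are right-handed (so a half turn about y gives the same grasp; the last joint's range is limited). The gripper opens to 85 mm and grips with 20 to 120 N. Pads are 22 mm wide; open, the fingers measure 114 mm over their backs; the gripper's body (76 mm by 85 mm) begins 54 mm behind the grasp point. The pads swing forward as they close: fully open they stand 13 mm farther back than shut.
Start: joints at [-1.28, 0.521, -0.036, 1.599, 0.021, 1.021, -0.113], TCP at [0.221, 0.585, 0.216] pointing down, gripper open.
Joint ranges: [-2.91, 2.91], [-0.3, 2.13], [-1.5, 1.42], [0.17, 2.43], [-1.26, 4.41], [0.16, 1.93], [-2.52, 2.52]. Speed limits (rad/s): [1.89, 1.89, 2.39, 2.39, 3.01, 3.01, 3.01].

INTERFACE

Orientations are given as [roll, pitch, yaw] about the fixed x, y, z axes, in that order (R = Rz(yaw) Ry(pitch) Rx(roll)).
In Python, from workcell import monitor, grab_frame, workorder gives the robot as it stands.
- The arm moves only by the tool drive_tool, never from a script. Its argument "steps" is one flat list of numbers, 5 for each row, row after row: the finger opening in mm, from 0 to 85.4, then the shift along the world's x, y, z in mm, then the turn about the world's z in degrees. In form: [fingers, tx, ty, tz, twist, fingers, tx, ty, tz, twist, ...]. A call has exactly 5 rows; each row shifts and turns the commanded pose from where the row before left it; what a row does not reach is not made up. A row lasts 1/12 s, in which the tool goes at most 41.7 mm and 7.16 degrees, less where a joint would pass 70% of its speed; a pose out of reach is approached as far as the arm can. A call is refused whole if a number of a shift passes 41.7 or a number of a turn 7.16, either way. A call with a gripper value outside its range is refused whole. The fingers move at their own pace and stop on an object; "grip_force" is the grip in N (left out, the last holds). Time passes only in rows, so rows that do not move let the fingers close, or fill a call up. It gives the time, the measured TCP pose, the force and the opening at its end, in the units of the state.
- monitor.observe(): the state, without advancing time (a new reading comes with each control period).
- grab_frame(name): name is "side" or "top"; returns a dict with "frame" (480x640x3 uint8, red, green, blue), "vertical_fov" (degrees; the focal length in pixels is half the picture's height over the tangent of half this angle, whatever the lens; pixels are square), "cx", "cy" (the principal point, pixels), "xyz" and "orientation" of the camera in the world. Camera axes: x right, y down, z forward; pixel columns grow to the right and rows downward; lengths in m; the calibration is good to about 2 mm. A picture is of the moment at which its call begins. There is no depth.
- workorder.job_done(): hands the job in, once; it reports no verdict.
The state is a dict: "clock": time; "qpos": joint angles; "qd": joint speeds; "joint_efforts": joint torques, N m; "position": TCP position; "tool_rot": TCP orientation; "force": force on the tool from outside, world axes, zero at the start; "moment": the same for the moment, N m; "grip_width": finger opening in m.
Only numpy, scipy, OpenCV 4.12 (cv2) and the standard library are available. Lean on these libraries where they do the work, as an engineer would, in place of code of your own. Each camera call takes 0.05 s, during which the arm holds its last target. There are 200 camera calls.

TASK

Line up the three bottles and the jar on the bamboo tray in order of height, each standing upright in the middle of its own grey drip pad: the tallest on the pad next to the toothbrush holder, stepping down to the shortest next to the soap dish. Tip nothing over, and leave the toothbrush holder and the soap dish where they stand.

Things in the scene. Friction and masses are not known exactly. Their poses are not given: they have to be found in the camera images.
- mouthwash_mid (a point): green bottle with a white cap and pale green label band: an upright straight-sided cylinder 48 mm in diameter and 164 mm tall, flat-bottomed, loose, 110 to 370 g; its cap is the top 42 mm and is 2 mm narrower than the body. This point is the centre, half-way up (82 mm above its foot); z points up along it. It starts on the counter (height 0).
- shampoo_mid (a point): amber-brown bottle with a black cap and cream label band: an upright straight-sided cylinder 52 mm in diameter and 134 mm tall, flat-bottomed, loose, 110 to 370 g; its cap is the top 40 mm and is 2 mm narrower than the body. This point is the centre, half-way up (67 mm above its foot); z points up along it. It starts on the counter (height 0).
- lotion_mid (a point): white bottle with a dark blue cap and light blue label band: an upright straight-sided cylinder 46 mm in diameter and 104 mm tall, flat-bottomed, loose, 110 to 370 g; its cap is the top 38 mm and is 2 mm narrower than the body. This point is the centre, half-way up (52 mm above its foot); z points up along it. It starts on the counter (height 0).
- cream_mid (a point): squat red jar with a yellow lid and pale pink label band: an upright straight-sided cylinder 58 mm in diameter and 74 mm tall, flat-bottomed, loose, 110 to 370 g; its cap is the top 30 mm and is 2 mm narrower than the body. This point is the centre, half-way up (37 mm above its foot); z points up along it. It starts on the counter (height 0).
- pad_a: one of four alike square grey stone drip pads, 64 x 64 mm and 8 mm thick, fixed in a row, 75 mm apart centre to centre, on the bamboo tray (12 mm thick board, 118 x 520 mm, its edge strips 6 mm higher; fixed). Origin: centre of the pad's underside; its top is 8 mm above that, 20 mm above the counter. z up, y along the row. End pad, with pad_b next to it. The toothbrush holder may stand beyond either end of the row.
- pad_b: one of four alike square grey stone drip pads, 64 x 64 mm and 8 mm thick, fixed in a row, 75 mm apart centre to centre, on the bamboo tray (12 mm thick board, 118 x 520 mm, its edge strips 6 mm higher; fixed). Origin: centre of the pad's underside; its top is 8 mm above that, 20 mm above the counter. z up, y along the row. Second pad, between pad_a and pad_c. The toothbrush holder may stand beyond either end of the row.
- pad_c: one of four alike square grey stone drip pads, 64 x 64 mm and 8 mm thick, fixed in a row, 75 mm apart centre to centre, on the bamboo tray (12 mm thick board, 118 x 520 mm, its edge strips 6 mm higher; fixed). Origin: centre of the pad's underside; its top is 8 mm above that, 20 mm above the counter. z up, y along the row. Third pad, between pad_b and pad_d. The toothbrush holder may stand beyond either end of the row.
- pad_d: one of four alike square grey stone drip pads, 64 x 64 mm and 8 mm thick, fixed in a row, 75 mm apart centre to centre, on the bamboo tray (12 mm thick board, 118 x 520 mm, its edge strips 6 mm higher; fixed). Origin: centre of the pad's underside; its top is 8 mm above that, 20 mm above the counter. z up, y along the row. End pad, with pad_c next to it. The toothbrush holder may stand beyond either end of the row.
- toothbrush_holder: grey silicone toothbrush holder with two toothbrushes in it: a round cup 62 mm in diameter and 100 mm tall, the brushes leaning out to 185 mm above its foot and up to 25 mm from its axis. Loose, about 0.3 kg, standing on the tray about 88 mm beyond one end pad (which end varies), not to be moved. Origin: centre of its foot; z up. (A blue tumbler 95 mm tall stands on the counter well to the left of the tray, out of the way.)
- soap_dish: white ceramic soap dish, 78 x 96 mm and 22 mm high, with a cream bar of soap in it that stands 30 mm above its foot. Loose, about 0.35 kg, standing on the tray about 88 mm beyond the other end pad, not to be moved. Origin: centre of its underside; z up.
Things that resemble listed ones, but are neither listed nor needed, are in the scene too. Leave any turquoise look-alike of the part that bears cream_mid alone.

How it is judged:
At the end, for the whole second after the job is handed in: All four stand released, upright (0.08 rad) and at rest, each within 12 mm of its pad's centre: green on the end pad next to the toothbrush holder, then brown, white, and the red jar on the end pad next to the soap dish; holder and dish upright, within 20 mm of where they stood (((horizontal distance between toothbrush_holder and pad_a below 0.15 m and horizontal distance between mouthwash_mid and pad_a below 0.012 m and horizontal distance between shampoo_mid and pad_b below 0.012 m and horizontal distance between lotion_mid and pad_c below 0.012 m and horizontal distance between cream_mid and pad_d below 0.012 m) or (horizontal distance between toothbrush_holder and pad_d below 0.15 m and horizontal distance between mouthwash_mid and pad_d below 0.012 m and horizontal distance between shampoo_mid and pad_c below 0.012 m and horizontal distance between lotion_mid and pad_b below 0.012 m and horizontal distance between cream_mid and pad_a below 0.012 m)) and height (world z) of mouthwash_mid between 0.098 and 0.106 m and angle between each of mouthwash_mid, shampoo_mid, lotion_mid, cream_mid's own z axis and vertical below 0.08 rad and linear speed of each of mouthwash, shampoo, lotion, cream below 0.02 m/s and angular speed of each of mouthwash, shampoo, lotion, cream below 0.2 rad/s and height (world z) of shampoo_mid between 0.083 and 0.091 m and height (world z) of lotion_mid between 0.068 and 0.076 m and height (world z) of cream_mid between 0.053 and 0.061 m and distance of each of toothbrush_holder, soap_dish from where it was at the start of the episode below 0.02 m and angle between each of toothbrush_holder, soap_dish's own z axis and vertical below 0.15 rad); the robot touches nothing.
It fails at once if a bottle or the jar is tipped over (leans more than 45 degrees) (angle between any of mouthwash_mid, shampoo_mid, lotion_mid, cream_mid's own z axis and vertical above 0.8 rad).
It fails at once if the toothbrush holder is shifted more than 20 mm or tipped (distance of toothbrush_holder from where it was at the start of the episode above 0.02 m or angle between toothbrush_holder's own z axis and vertical above 0.4 rad).
It fails at once if the soap dish is shifted more than 20 mm or tipped (distance of soap_dish from where it was at the start of the episode above 0.02 m or angle between soap_dish's own z axis and vertical above 0.4 rad).
It also fails if it takes over 109 s, if anything falls off the work surface, if the arm or the gripper's body presses on something with over 40 N, if the wrist force passes 120 N, or if a joint passes its speed limit or range.

## Working session

There is one attempt and no reset: what is moved stays moved. The work goes in short steps, Python scripts to look and compute and a tool call to move; the robot and the scene stay as the last step left them, time stands still between calls to the robot, and variables do not carry over. Pictures are saved under pics/ and viewed, about 12 in all and at most 16, crops included, and the job is handed in when it is done.

Besides the shell and the picture viewer there is one more tool, called after "Request:" as name(argument=value, ...), one argument or row to a line, values as JSON. drive_tool: Moves the arm, as the interface text tells. Its arguments: {"type":"object","properties":{"steps":{"type":"array"},"grip_force":{"type":"number"}},"required":["steps"]}

```bash
mkdir -p pics
cat > h.py <<'E'
import numpy as np, cv2
from scipy.spatial.transform import Rotation as R
from workcell import monitor, grab_frame, workorder
def snap(n,f):
    d=grab_frame(n); cv2.imwrite('pics/'+f,d['frame'][:,:,::-1]); return d
def cam(d):
    f=240/np.tan(np.radians(d['vertical_fov'])/2)
    o=d['orientation']; M=R.from_euler('xyz',o).as_matrix() if len(o)==3 else None
    return f,M,np.array(d['xyz'])
def ray(d,u,v,z):
    f,M,p=cam(d); r=M@np.array([(u-d['cx'])/f,(v-d['cy'])/f,1]); return p+r*(z-p[2])/r[2]
def proj(d,P):
    f,M,p=cam(d); c=M.T@(np.array(P)-p); return c[0]/c[2]*f+d['cx'],c[1]/c[2]*f+d['cy']
E
python3 - <<'E'
from h import *
for n in('side','top'):
    d=snap(n,n+'0.png'); print({k:v for k,v in d.items() if k!='frame'})
print(monitor.observe())
E
```

```text
{'vertical_fov': 52.81199469559792, 'cx': 328.5120865329231, 'cy': 233.43635951049296, 'xyz': array([ 0.30535277, -0.64941091,  0.48749631]), 'orientation': array([-2.0808075 ,  0.00403045, -0.2605295 ])}
{'vertical_fov': 43.44537221960995, 'cx': 313.85323573260456, 'cy': 237.92084924884875, 'xyz': array([0.32187386, 0.04793177, 1.07745578]), 'orientation': array([-2.98274285, -0.02491001, -1.54333657])}
{'clock': 0.1, 'qpos': array([-1.28019796,  0.52199318, -0.03631333,  1.59993019,  0.02117205,
        1.02110499, -0.11281085]), 'qd': array([ 0.00029615, -0.00144412,  0.00140545, -0.00151159, -0.00037215,
       -0.00059399, -0.00131997]), 'joint_efforts': array([ 2.95164769e-03, -9.28487349e+01,  1.98407382e+00, -3.70538270e+01,
        1.81829830e-02,  5.55212464e-03, -3.38423740e-05]), 'position': array([0.22055986, 0.58445267, 0.21536674]), 'tool_rot': array([-1.57085288e+00,  1.05038013e-03,  1.20994888e+00]), 'force': array([ 0.10312734, -0.4311651 ,  0.64826754]), 'moment': array([-0.01508994, -0.00548247,  0.02550953]), 'grip_width': 0.08542677237704442}
```

View pics/top0.png

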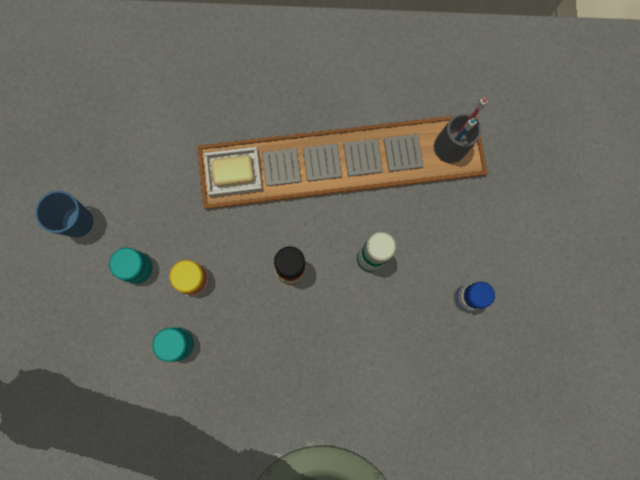

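View pics/side0.png

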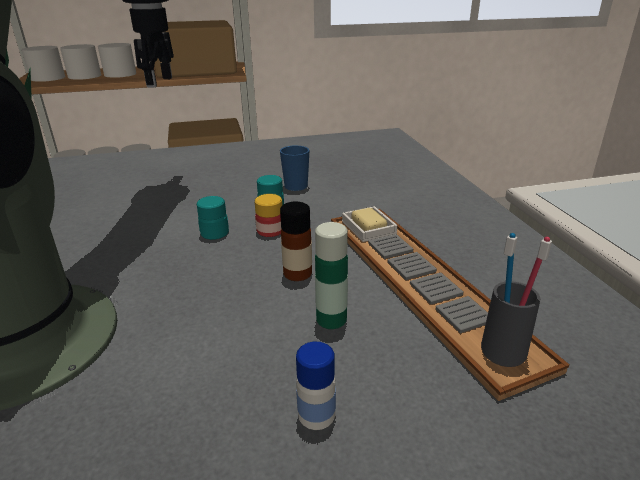

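```bash
cat > a.py <<'E'
from h import *
im=cv2.imread('pics/top0.png')
c=cv2.resize(im[115:215,195:495],None,fx=2.6,fy=2.6,interpolation=cv2.INTER_CUBIC)
e=cv2.resize(im[220:360,110:200],None,fx=2.6,fy=2.6,interpolation=cv2.INTER_CUBIC)
g=cv2.resize(im[220:320,265:505],None,fx=2.1,fy=2.1,interpolation=cv2.INTER_CUBIC)
o=np.zeros((600,780,3),np.uint8); o[:c.shape[0],:c.shape[1]]=c
o[265:265+min(335,e.shape[0]),:e.shape[1]]=e[:335]; o[265:265+g.shape[0],250:250+g.shape[1]]=g
cv2.imwrite('pics/crop.png',o)
E
python3 a.py
```

```text
(no output)
```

View pics/crop.png

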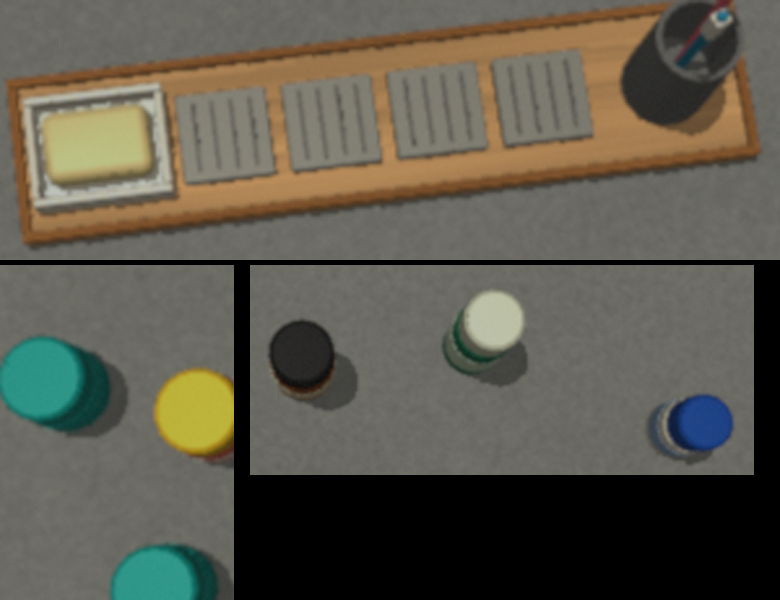

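```bash
cat > b.py <<'E'
from h import *
import pickle,os
if 1:
    d=snap('top','top1.png'); s=snap('side','side1.png'); pickle.dump((d,s),open('f.pkl','wb'))
pads=[ray(d,x/2.6+194.7,y/2.6+114.7,.020) for x,y in[(225.5,136),(331,123),(437,110),(541.5,97.5)]]
P=np.array(pads)[:,:2]; i=np.arange(4)-1.5; c=P.mean(0); st=(i@P)/5
print('pads',P.round(4),'centre',c,'step',st,np.linalg.norm(st)); st*=.075/np.linalg.norm(st)
F=[c+k*st for k in i]; print('fit',np.round(F,4)); print('yaw row',np.degrees(np.arctan2(st[1],st[0])))
hsv=cv2.cvtColor(d['frame'],cv2.COLOR_RGB2HSV)
def seg(lo,hi,near):
    m=cv2.inRange(hsv,lo,hi); m2=np.zeros_like(m); cv2.circle(m2,near,26,255,-1); m&=m2
    n,l,stt,cc=cv2.connectedComponentsWithStats(m); k=1+np.argmax(stt[1:,4])
    ct=cv2.findContours((l==k).astype(np.uint8),0,2)[0][0]; return cv2.minEnclosingCircle(ct),stt[k]
B={}
for nm,h,r,lo,hi,near in[('green',.164,.023,(0,0,150),(179,80,255),(380,247)),('brown',.134,.025,(0,0,0),(179,255,36),(290,263)),('white',.104,.022,(110,150,90),(125,255,255),(481,295)),('red',.074,.028,(22,150,120),(34,255,255),(187,277))]:
    (q,rad),st_=seg(lo,hi,near); man={'green':(494/2.1+264.7,56/2.1+219.7),'brown':(303/2.1+264.7,87/2.1+219.7),'white':(703/2.1+264.7,157/2.1+219.7),'red':(197/2.6+109.7,146/2.6+219.7)}[nm]
    B[nm]=ray(d,*q,h)[:2]; print(nm,np.round(q,1),round(rad,1),np.round(man,1),B[nm].round(4),ray(d,*man,h)[:2].round(4))
    B[nm]=ray(d,*man,h)[:2]
def draw(d):
    im=cv2.resize(d['frame'][:,:,::-1].copy(),None,fx=1.25,fy=1.25)
    pl=lambda pts,c:cv2.polylines(im,[np.int32(np.array([proj(d,p) for p in pts])*1.25*16+2)],True,c,1,cv2.LINE_AA,4)
    t=np.linspace(0,6.28,40)
    for nm,h,r in[('green',.164,.024),('brown',.134,.026),('white',.104,.023),('red',.074,.029)]:
        x,y=B[nm]
        for z,rr in((0,r),(h,r-.001)): pl(np.c_[x+rr*np.cos(t),y+rr*np.sin(t),0*t+z],(255,0,255))
    e=st/.075; n=np.array([-e[1],e[0]])
    for f in F: pl([(*(f+.032*(a*e+b*n)),.02) for a,b in((1,1),(1,-1),(-1,-1),(-1,1))],(0,255,255))
    return im
a,b=draw(d),draw(s)
cv2.imwrite('pics/ov_t.png',a[130:430]);cv2.imwrite('pics/ov_s.png',b[180:580])
E
python3 b.py
```

```text
pads [[ 0.6201  0.0885]
 [ 0.632   0.0153]
 [ 0.644  -0.0587]
 [ 0.6556 -0.1322]] centre [ 0.63792434 -0.02178492] step [ 0.01186617 -0.07359948] 0.07454990931328914
fit [[ 0.62    0.0893]
 [ 0.632   0.0152]
 [ 0.6439 -0.0588]
 [ 0.6558 -0.1329]]
yaw row -80.84122869105451
green [380.8 245.8] 13.7 [499.9 246.4] [ 0.4598 -0.0741] [ 0.4647 -0.2586]
brown [289.7 262.6] 15.8 [409.  261.1] [0.4332 0.0655] [ 0.4412 -0.123 ]
white [480.8 294.4] 13.0 [599.5 294.5] [ 0.3942 -0.2457] [ 0.3997 -0.4406]
red [185.6 275.7] 16.4 [185.5 275.9] [0.413  0.2388] [0.4128 0.2389]
```

View pics/ov_t.png

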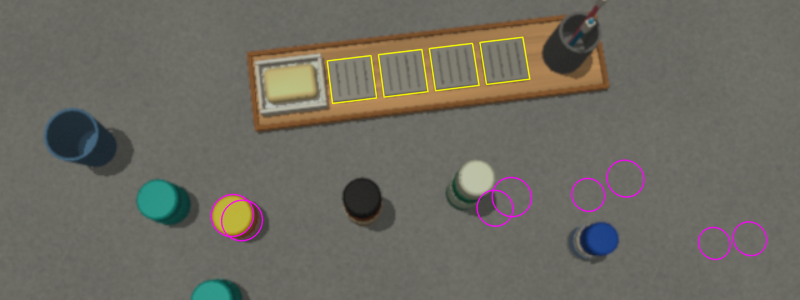

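View pics/ov_s.png

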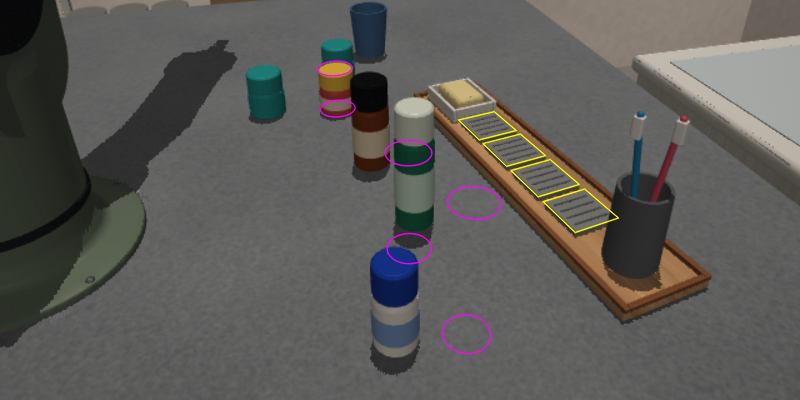

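```bash
sed -i "s#494/2.1+264.7#244/2.1+264.7#;s#303/2.1+264.7#53/2.1+264.7#;s#703/2.1+264.7#453/2.1+264.7#;s#cv2.imwrite('pics/ov_t.png'.*#cv2.imwrite('pics/ov2.png',np.vstack([a[230:420,200:700],b[200:580,150:650]]))#" b.py; python3 b.py | tail -4
```

```text
green [380.8 245.7] 13.7 [380.9 246.4] [ 0.4599 -0.0741] [ 0.4589 -0.0742]
brown [289.7 262.6] 15.7 [289.9 261.1] [0.4331 0.0655] [0.4355 0.0652]
white [480.8 294.4] 13.0 [480.4 294.5] [ 0.3942 -0.2457] [ 0.394 -0.245]
red [185.6 275.7] 16.4 [185.5 275.9] [0.413  0.2388] [0.4128 0.2389]
```

View pics/ov2.png

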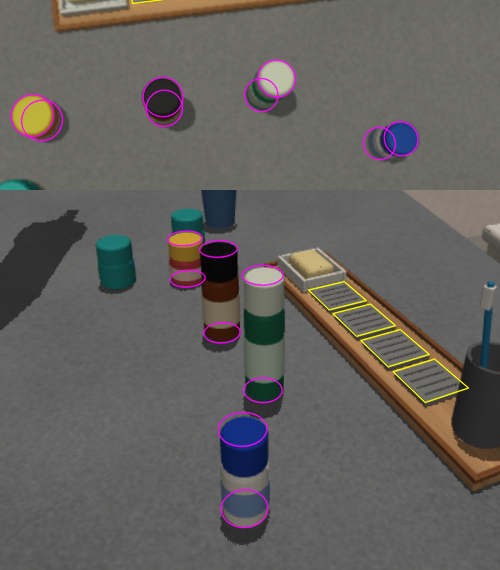

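Request:
drive_tool(
  steps=[85,20,-35,0,-7,85,20,-35,0,-7,85,20,-35,0,-7,85,20,-35,0,-7,85,20,-35,0,-7],
  grip_force=40,
)

```text
clock: 0.72
position: [0.3212, 0.408, 0.216]
tool_rot: [-1.571, -0.0, 0.593]
force: [0.8, 0.6, -0.5]
grip_width: 0.0849
```

Request:
drive_tool(
  steps=[85,18.4,-33.8,0,-5,85,18.4,-33.8,0,-5,85,18.4,-33.8,0,-5,85,18.4,-33.8,0,-5,85,18.2,-33.8,0,-4.8],
)

```text
clock: 1.13
position: [0.413, 0.2391, 0.2161]
tool_rot: [-1.57, -0.0, 0.162]
force: [1.4, -0.3, -0.7]
grip_width: 0.085
```

Request:
drive_tool(
  steps=[85,0,0,-38,0,85,0,0,-38,0,85,0,0,-38,0,85,0,0,-38,0,85,0,0,0,0],
)

```text
clock: 1.55
position: [0.4097, 0.2388, 0.0586]
tool_rot: [-1.575, 0.008, 0.166]
force: [-1.8, -0.9, 0.1]
grip_width: 0.085
```

Request:
drive_tool(
  steps=[85,0,0,-18,0,85,0,0,-16,0,85,0,0,0,0,85,0,0,0,0,85,0,0,0,0],
)

```text
clock: 1.97
position: [0.4131, 0.2412, 0.0316]
tool_rot: [-1.57, -0.001, 0.166]
force: [0.6, -0.4, -1.2]
grip_width: 0.0853
```

Request:
drive_tool(
  steps=[50,0,0,0,0,50,0,0,0,0,50,0,0,0,0,50,0,0,0,0,50,0,0,0,0],
)

```text
clock: 2.38
position: [0.413, 0.2411, 0.0309]
tool_rot: [-1.57, -0.001, 0.166]
force: [-0.9, -0.8, 14.6]
grip_width: 0.0552
```

Request:
drive_tool(
  steps=[50,0,0,0,0,50,0,0,0,0,50,0,0,0,0,50,0,0,0,0,50,0,0,0,0],
)

```text
clock: 2.8
position: [0.413, 0.2411, 0.0309]
tool_rot: [-1.57, -0.001, 0.166]
force: [-1.4, 0.3, 14.7]
grip_width: 0.0551
```

Request:
drive_tool(
  steps=[50,0,0,10,0,50,0,0,20,0,50,0,0,20,0,50,0,0,0,0,50,0,0,0,0],
)

```text
clock: 3.22
position: [0.4129, 0.2413, 0.0811]
tool_rot: [-1.57, -0.002, 0.166]
force: [-0.6, -0.5, -2.6]
grip_width: 0.0549
```

Run:
```python
from h import *
s=snap('side','x.png');d=snap('top','x2.png')
a=cv2.resize(s['frame'][120:270,150:350,::-1],None,fx=2,fy=2);b=cv2.resize(d['frame'][200:350,100:300,::-1],None,fx=2,fy=2)
cv2.imwrite('pics/g1.png',np.hstack([a,b])); print(monitor.observe()['force'],monitor.observe()['position'])
```

```text
[-0.07883363  0.82633035 -1.27911745] [0.41222458 0.2407754  0.07981561]
```

View pics/g1.png

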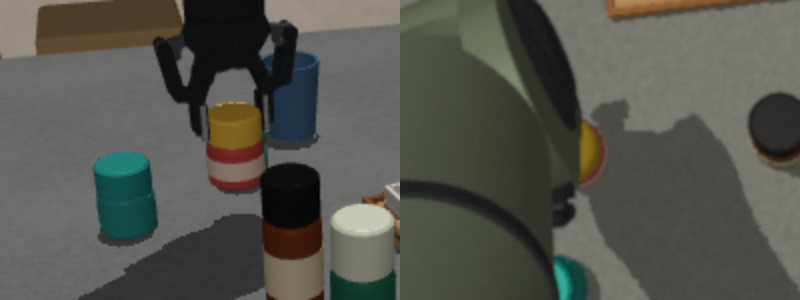

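Run:
```python
from h import *
import pickle
d,s=pickle.load(open('f.pkl','rb'))
for y in(.235,.241):
  for h in(0,.02,.03,.04,.05): print(y,h,np.round(proj(s,(.413,y,.074+h)),1),np.round(proj(s,(.413,y-.027,h)),1),'tip',np.round(proj(s,(.413-.03,y,.067+.004)),1))
```

```text
0.235 0 [267.8 198.9] [272.2 237.3] tip [253. 202.]
0.235 0.02 [267.1 189.8] [271.6 228.7] tip [253. 202.]
0.235 0.03 [266.8 185.2] [271.3 224.3] tip [253. 202.]
0.235 0.04 [266.5 180.5] [270.9 219.9] tip [253. 202.]
0.235 0.05 [266.1 175.8] [270.6 215.5] tip [253. 202.]
0.241 0 [267.3 197.7] [271.7 235.9] tip [252.6 200.7]
0.241 0.02 [266.7 188.6] [271.1 227.3] tip [252.6 200.7]
0.241 0.03 [266.3 184. ] [270.8 223. ] tip [252.6 200.7]
0.241 0.04 [266.  179.4] [270.5 218.6] tip [252.6 200.7]
0.241 0.05 [265.7 174.6] [270.2 214.1] tip [252.6 200.7]
```

Request:
drive_tool(
  steps=[50,5,-5,20,0,50,25,-18,0,0,50,25,-18,0,0,50,25,-18,0,0,50,25,-18,0,0],
)

```text
clock: 3.73
position: [0.518, 0.1627, 0.0992]
tool_rot: [-1.571, 0.001, 0.167]
force: [0.1, 1.0, -1.7]
grip_width: 0.0547
```

Request:
drive_tool(
  steps=[50,25,-18,0,0,50,25,-18,0,0,50,25,-18,0,0,50,27,-19,0,0,50,0,0,0,0],
)

```text
clock: 4.15
position: [0.623, 0.0854, 0.0989]
tool_rot: [-1.574, -0.001, 0.161]
force: [-0.4, -0.0, -0.8]
grip_width: 0.0548
```

Request:
drive_tool(
  steps=[50,0,0,-15,0,50,0,0,-15,0,50,0,0,-5,0,50,0,0,0,0,50,0,0,0,0],
)

```text
clock: 4.57
position: [0.6192, 0.0907, 0.0647]
tool_rot: [-1.571, 0.001, 0.166]
force: [0.5, 0.6, -0.6]
grip_width: 0.0545
```

Run:
```python
from h import *
s=snap('side','x.png');d=snap('top','x2.png')
a=cv2.resize(s['frame'][140:320,280:480,::-1],None,fx=2,fy=2);b=cv2.resize(d['frame'][100:280,195:395,::-1],None,fx=2,fy=2)
cv2.imwrite('pics/g2.png',np.hstack([a,b])); print(monitor.observe()['force'],monitor.observe()['position'])
```

```text
[-0.63899294  0.12045863 -1.28228561] [0.61977482 0.09082375 0.06550533]
```

View pics/g2.png

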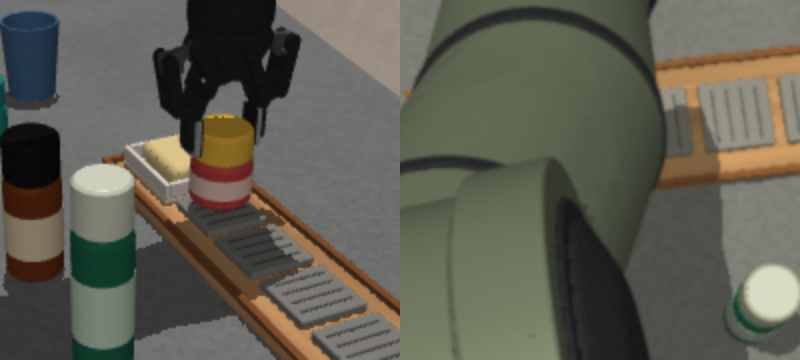

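Request:
drive_tool(
  steps=[50,0,0,-8,0,50,0,0,-5,0,50,0,0,0,0,50,0,0,0,0,56,0,0,0,0],
)

```text
clock: 5.08
position: [0.6193, 0.0908, 0.0517]
tool_rot: [-1.571, 0.0, 0.166]
force: [-1.2, -0.7, 1.1]
grip_width: 0.0558
```

Request:
drive_tool(
  steps=[62,0,0,0,0,70,0,0,0,0,75,0,0,0,0,80,0,0,0,0,80,0,0,0,0],
)

```text
clock: 5.5
position: [0.6195, 0.0908, 0.0519]
tool_rot: [-1.571, -0.0, 0.166]
force: [-0.7, -0.0, -0.3]
grip_width: 0.0803
```

Request:
drive_tool(
  steps=[80,0,0,15,0,80,0,0,35,0,80,0,0,40,0,80,0,0,40,0,80,0,0,35,0],
)

```text
clock: 5.92
position: [0.6195, 0.0905, 0.2196]
tool_rot: [-1.571, -0.001, 0.166]
force: [0.9, -0.3, -0.2]
grip_width: 0.0801
```

Request:
drive_tool(
  steps=[80,-26,-27,0,0,80,-26,-27,0,0,80,-26,-27,0,0,80,-26,-27,0,0,80,-26,-27,0,0],
)

```text
clock: 6.33
position: [0.488, -0.0452, 0.217]
tool_rot: [-1.571, -0.0, 0.166]
force: [0.2, -1.2, 0.9]
grip_width: 0.0799
```

Request:
drive_tool(
  steps=[85,-30,-31,0,0,85,0,0,0,0,85,0,0,-30,0,85,0,0,-30,0,85,0,0,0,0],
)

```text
clock: 6.75
position: [0.4583, -0.074, 0.1535]
tool_rot: [-1.57, 0.005, 0.166]
force: [-1.0, 0.1, -0.3]
grip_width: 0.0849
```

Run:
```python
from h import *
s=snap('side','x.png');d=snap('top','x2.png')
a=cv2.resize(s['frame'][130:340,250:500,::-1],None,fx=1.6,fy=1.6);b=cv2.resize(d['frame'][90:300,195:445,::-1],None,fx=1.6,fy=1.6)
cv2.imwrite('pics/g3.png',np.hstack([a,b])); print(monitor.observe()['force'],monitor.observe()['position'])
```

```text
[-0.44884073  0.09497016 -0.0772773 ] [ 0.46019215 -0.07436313  0.15711723]
```

View pics/g3.png

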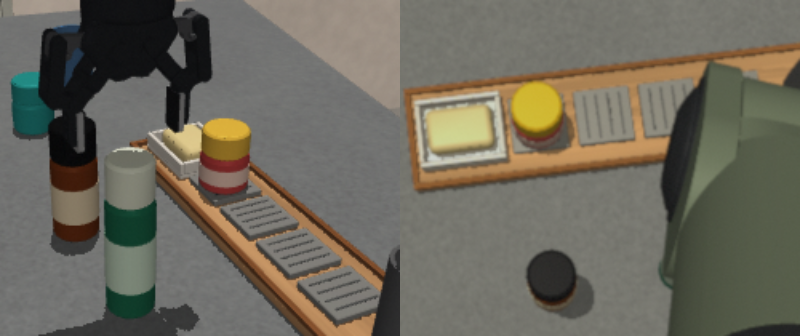

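Request:
drive_tool(
  steps=[85,0,0,-15,0,85,0,0,-12,0,85,0,0,0,0,85,0,0,0,0,60,0,0,0,0],
)

```text
clock: 7.27
position: [0.4612, -0.0742, 0.1313]
tool_rot: [-1.571, -0.002, 0.166]
force: [1.1, 0.4, 0.1]
grip_width: 0.0754
```

Request:
drive_tool(
  steps=[40,0,0,0,0,40,0,0,0,0,40,0,0,0,0,40,0,0,0,0,40,0,0,0,0],
)

```text
clock: 7.68
position: [0.461, -0.0743, 0.1308]
tool_rot: [-1.571, -0.001, 0.166]
force: [-2.7, 0.2, 14.4]
grip_width: 0.0445
```

Request:
drive_tool(
  steps=[40,0,0,0,0,40,0,0,5,0,40,0,0,20,0,40,0,0,20,0,40,0,0,0,0],
)

```text
clock: 8.1
position: [0.4618, -0.0745, 0.178]
tool_rot: [-1.571, -0.004, 0.166]
force: [1.2, -0.3, -0.2]
grip_width: 0.0444
```

Run:
```python
from h import *
s=snap('side','x.png')
a=cv2.resize(s['frame'][100:380,220:520,::-1],None,fx=2,fy=2)
cv2.imwrite('pics/g4.png',a); print(monitor.observe()['force'],monitor.observe()['position'])
for h in(0,.03,.045):
  for y in(-.074,-.078): print(h,y,np.round(proj(s,(.459,y,.164+h)),1),np.round(proj(s,(.459,y-.024,h)),1))
```

```text
[-0.70619753  0.41689815 -1.85234838] [ 0.46133221 -0.07422891  0.1764691 ]
0 -0.074 [329.6 227.4] [334.  329.1]
0 -0.078 [330.4 228.7] [334.7 330.8]
0.03 -0.074 [329.5 208.2] [334.  313.6]
0.03 -0.078 [330.3 209.5] [334.8 315.2]
0.045 -0.074 [329.5 198.3] [334.1 305.5]
0.045 -0.078 [330.3 199.5] [334.8 307.2]
```

View pics/g4.png

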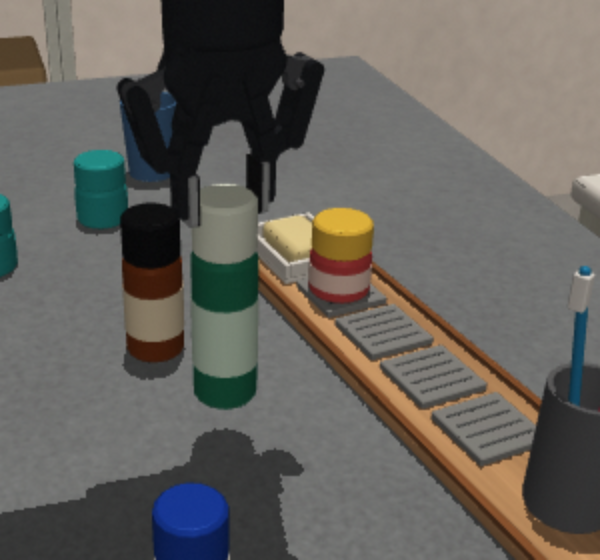

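Request:
drive_tool(
  steps=[40,32,-10,0,0,40,32,-10,0,0,40,32,-10,0,0,40,32,-10,0,0,40,32,-10,0,0],
)

```text
clock: 8.57
position: [0.6215, -0.1245, 0.174]
tool_rot: [-1.57, 0.001, 0.167]
force: [0.1, 0.2, -1.3]
grip_width: 0.0442
```

Request:
drive_tool(
  steps=[40,25,-6,0,0,40,10,-3,0,0,40,0,0,0,0,40,0,0,-10,0,40,0,0,0,0],
)

```text
clock: 8.98
position: [0.6538, -0.1328, 0.1624]
tool_rot: [-1.57, 0.003, 0.166]
force: [-0.7, -0.1, -3.4]
grip_width: 0.0445
```

Request:
drive_tool(
  steps=[40,0,0,-6,0,40,0,0,-4,0,40,0,0,0,0,40,0,0,0,0,40,0,0,0,0],
)

```text
clock: 9.4
position: [0.6555, -0.1332, 0.1551]
tool_rot: [-1.571, -0.0, 0.166]
force: [0.3, 0.3, -2.0]
grip_width: 0.0442
```

Run:
```python
from h import *
s=snap('side','x.png')
a=cv2.resize(s['frame'][150:400,350:600,::-1],None,fx=2,fy=2)
cv2.imwrite('pics/g5.png',a); print(monitor.observe()['force'],monitor.observe()['position'])
```

```text
[ 0.32506658  0.37266773 -1.40877601] [ 0.65557174 -0.13321933  0.1552463 ]
```

View pics/g5.png

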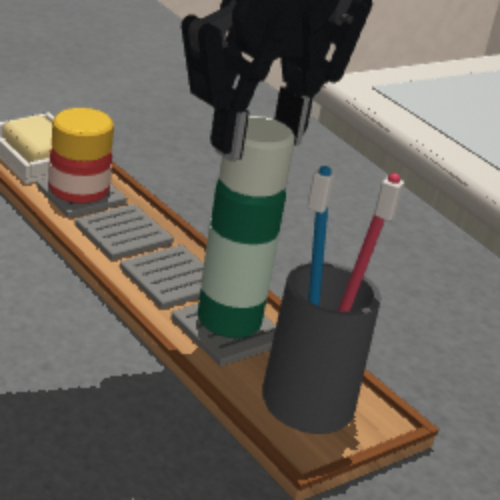

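Request:
drive_tool(
  steps=[40,0,0,-4,0,40,0,0,0,0,40,0,0,0,0,46,0,0,0,0,52,0,0,0,0],
)

```text
clock: 9.87
position: [0.6554, -0.1332, 0.1508]
tool_rot: [-1.571, 0.0, 0.166]
force: [-0.2, 0.4, -0.2]
grip_width: 0.0516
```

Request:
drive_tool(
  steps=[60,0,0,0,0,70,0,0,0,0,75,0,0,0,0,80,0,0,0,0,80,0,0,0,0],
)

```text
clock: 10.28
position: [0.6555, -0.1332, 0.1509]
tool_rot: [-1.571, 0.0, 0.166]
force: [-1.0, 0.2, 0.0]
grip_width: 0.0799
```

Request:
drive_tool(
  steps=[80,0,0,10,0,80,0,0,20,0,80,0,0,20,0,80,0,0,20,0,80,0,0,0,0],
)

```text
clock: 10.7
position: [0.6571, -0.1338, 0.2257]
tool_rot: [-1.573, -0.005, 0.166]
force: [1.0, -0.3, 0.4]
grip_width: 0.0798
```

Request:
drive_tool(
  steps=[80,-28,25,0,0,80,-28,25,0,0,80,-28,25,0,0,80,-28,25,0,0,80,-28,25,0,0],
)

```text
clock: 11.12
position: [0.514, -0.0073, 0.2213]
tool_rot: [-1.571, -0.001, 0.166]
force: [1.2, 0.4, 0.4]
grip_width: 0.0801
```

Request:
drive_tool(
  steps=[85,-28,25,0,0,85,-28,25,0,0,85,-25,23.5,0,0,85,0,0,0,0,85,0,0,-30,0],
)

```text
clock: 11.53
position: [0.4362, 0.0674, 0.1948]
tool_rot: [-1.569, -0.008, 0.169]
force: [1.9, 0.1, -0.4]
grip_width: 0.0852
```

Run:
```python
from h import *
s=snap('side','x.png');d=snap('top','x2.png')
a=cv2.resize(s['frame'][110:320,250:500,::-1],None,fx=1.6,fy=1.6);b=cv2.resize(d['frame'][90:300,245:495,::-1],None,fx=1.6,fy=1.6)
cv2.imwrite('pics/g6.png',np.hstack([a,b])); print(monitor.observe()['force'],monitor.observe()['position'])
```

```text
[ 0.04023847 -1.02491989  0.61541908] [0.43311434 0.06531869 0.18932041]
```

View pics/g6.png

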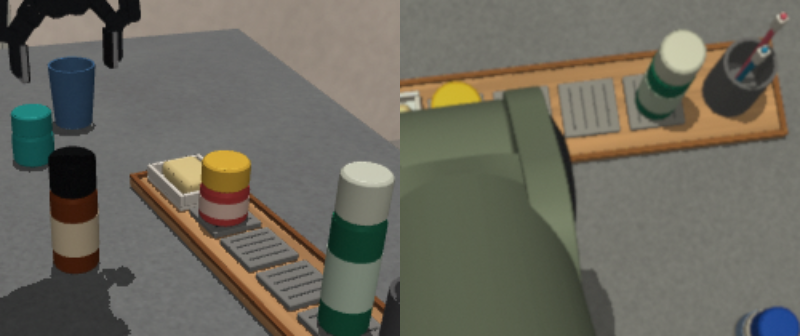

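Request:
drive_tool(
  steps=[85,1,0,-25,0,85,0,0,-25,0,85,0,0,-22,0,85,0,0,-15,0,85,0,0,0,0],
)

```text
clock: 12.05
position: [0.4347, 0.0647, 0.1025]
tool_rot: [-1.571, 0.004, 0.166]
force: [-0.7, 0.6, -0.3]
grip_width: 0.0851
```

Request:
drive_tool(
  steps=[85,0,0,0,0,60,0,0,0,0,44,0,0,0,0,44,0,0,0,0,44,0,0,0,0],
)

```text
clock: 12.47
position: [0.4363, 0.0655, 0.1051]
tool_rot: [-1.57, -0.002, 0.166]
force: [-1.9, -1.1, 16.2]
grip_width: 0.0479
```

Request:
drive_tool(
  steps=[44,0,0,0,0,44,0,0,0,0,44,0,0,0,0,44,0,0,0,0,44,0,0,0,0],
)

```text
clock: 12.88
position: [0.4363, 0.0655, 0.1051]
tool_rot: [-1.57, -0.002, 0.166]
force: [-0.5, -1.2, 16.3]
grip_width: 0.0482
```

Request:
drive_tool(
  steps=[44,0,0,5,0,44,0,0,20,0,44,0,0,20,0,44,0,0,0,0,44,0,0,0,0],
)

```text
clock: 13.3
position: [0.436, 0.0656, 0.1499]
tool_rot: [-1.57, -0.002, 0.167]
force: [-0.9, 0.6, -1.9]
grip_width: 0.048
```

Request:
drive_tool(
  steps=[44,26,-16,0,0,44,26,-16,0,0,44,26,-16,0,0,44,26,-16,0,0,44,26,-16,0,0],
)

```text
clock: 13.72
position: [0.5662, -0.0156, 0.1481]
tool_rot: [-1.571, 0.001, 0.166]
force: [-0.2, -0.1, -2.5]
grip_width: 0.0484
```

Request:
drive_tool(
  steps=[44,26,-16,0,0,44,26,-16,0,0,44,26,-12.4,0,0,44,0,0,0,0,44,0,0,-10,0],
)

```text
clock: 14.13
position: [0.6444, -0.0601, 0.1386]
tool_rot: [-1.571, -0.001, 0.165]
force: [0.2, 1.4, -2.3]
grip_width: 0.0479
```

Request:
drive_tool(
  steps=[44,0,0,-6,0,44,0,0,-4,0,44,0,0,-4,0,44,0,0,0,0,44,0,0,0,0],
)

```text
clock: 14.55
position: [0.6437, -0.0585, 0.1252]
tool_rot: [-1.571, -0.001, 0.167]
force: [1.0, 0.5, 2.5]
grip_width: 0.048
```

Request:
drive_tool(
  steps=[50,0,0,0,0,56,0,0,0,0,66,0,0,0,0,80,0,0,0,0,80,0,0,0,0],
)

```text
clock: 14.97
position: [0.6434, -0.0591, 0.1248]
tool_rot: [-1.571, 0.0, 0.166]
force: [0.1, -0.6, 0.0]
grip_width: 0.0803
```

Request:
drive_tool(
  steps=[80,0,0,15,0,80,0,0,20,0,80,0,0,30,0,80,0,0,30,0,80,0,0,0,0],
)

```text
clock: 15.38
position: [0.6457, -0.0596, 0.2255]
tool_rot: [-1.572, -0.007, 0.166]
force: [1.0, -0.3, 0.6]
grip_width: 0.0799
```

Request:
drive_tool(
  steps=[80,-31,-23,0,0,80,-31,-23,0,0,80,-31,-23,0,0,80,-31,-23,0,0,80,-31,-23,0,0],
)

```text
clock: 15.8
position: [0.4868, -0.1749, 0.2198]
tool_rot: [-1.571, -0.0, 0.167]
force: [0.7, -2.0, -0.1]
grip_width: 0.0802
```

Request:
drive_tool(
  steps=[85,-31,-23,0,0,85,-31,-23,0,0,85,-33,-25.5,0,0,85,0,0,0,0,85,0,0,-30,0],
)

```text
clock: 16.22
position: [0.3942, -0.2483, 0.1934]
tool_rot: [-1.575, -0.007, 0.162]
force: [2.8, -0.5, -0.1]
grip_width: 0.0848
```

Request:
drive_tool(
  steps=[85,0,0,-25,0,85,0,0,0,0,85,0,0,0,0,85,0,0,0,0,85,0,0,0,0],
)

```text
clock: 16.63
position: [0.3942, -0.2459, 0.1661]
tool_rot: [-1.572, -0.001, 0.166]
force: [-0.5, -0.4, -0.5]
grip_width: 0.0849
```

Run:
```python
from h import *
s=snap('side','x.png');d=snap('top','x2.png')
a=cv2.resize(s['frame'][200:460,200:450,::-1],None,fx=1.6,fy=1.6);b=cv2.resize(d['frame'][80:340,200:450,::-1],None,fx=1.6,fy=1.6)
cv2.imwrite('pics/g7.png',np.hstack([a,b])); print(monitor.observe()['force'],monitor.observe()['position'])
```

```text
[ 1.46868185 -0.18854931  0.04123487] [ 0.39409569 -0.24573771  0.16590229]
```

View pics/g7.png

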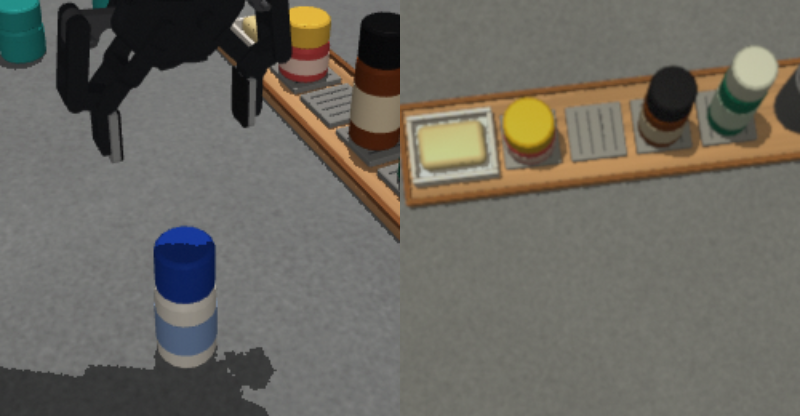

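Request:
drive_tool(
  steps=[85,0,0,-30,0,85,0,0,-25,0,85,0,0,-20,0,85,0,0,-14,0,85,0,0,0,0],
)

```text
clock: 17.15
position: [0.3928, -0.2451, 0.0743]
tool_rot: [-1.569, 0.002, 0.166]
force: [-0.2, -0.2, -0.8]
grip_width: 0.0847
```

Request:
drive_tool(
  steps=[85,0,0,0,0,60,0,0,0,0,38,0,0,0,0,38,0,0,0,0,38,0,0,0,0],
)

```text
clock: 17.57
position: [0.3942, -0.2458, 0.0768]
tool_rot: [-1.572, -0.002, 0.166]
force: [-0.9, 1.6, 19.4]
grip_width: 0.0421
```

Request:
drive_tool(
  steps=[38,0,0,0,0,38,0,0,0,0,38,0,0,0,0,38,0,0,0,0,38,0,0,0,0],
)

```text
clock: 17.98
position: [0.3942, -0.2458, 0.0769]
tool_rot: [-1.572, -0.002, 0.166]
force: [-0.1, 1.5, 14.6]
grip_width: 0.0423
```

Request:
drive_tool(
  steps=[38,0,0,5,0,38,0,0,20,0,38,0,0,20,0,38,0,0,0,0,38,0,0,0,0],
)

```text
clock: 18.4
position: [0.3941, -0.2457, 0.1218]
tool_rot: [-1.572, -0.002, 0.167]
force: [0.3, 0.0, -1.4]
grip_width: 0.0418
```

Request:
drive_tool(
  steps=[38,13,32,0,0,38,13,32,0,0,38,13,32,0,0,38,13,32,0,0,38,13,32,0,0],
)

```text
clock: 18.82
position: [0.4585, -0.0838, 0.1203]
tool_rot: [-1.571, 0.001, 0.166]
force: [1.7, 1.0, -1.2]
grip_width: 0.0418
```

Request:
drive_tool(
  steps=[38,13,32,0,0,38,13,32,0,0,38,15,32,0,0,38,30,2,0,0,38,30,2,0,0],
)

```text
clock: 19.23
position: [0.5598, 0.0172, 0.1201]
tool_rot: [-1.57, 0.001, 0.17]
force: [-0.0, -0.3, -1.5]
grip_width: 0.0418
```

Request:
drive_tool(
  steps=[38,30,1,0,0,38,30,0,0,0,38,12,0,0,0,38,0,0,0,0,38,0,0,0,0],
)

```text
clock: 19.65
position: [0.631, 0.0153, 0.1195]
tool_rot: [-1.571, 0.002, 0.166]
force: [-0.2, 0.1, -1.5]
grip_width: 0.0422
```

Run:
```python
from h import *
s=snap('side','x.png')
a=cv2.resize(s['frame'][150:380,300:560,::-1],None,fx=2,fy=2)
cv2.imwrite('pics/g8.png',a); print(monitor.observe()['force'],monitor.observe()['position'])
```

```text
[-1.22350909  0.16159231 -2.16946116] [0.63050817 0.01526067 0.11983326]
```

View pics/g8.png

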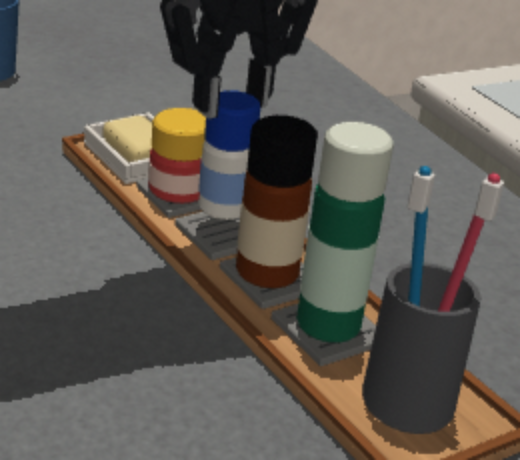

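Request:
drive_tool(
  steps=[38,1,0,-10,0,38,0,0,-7,0,38,0,0,-4,0,38,0,0,-1.5,0,38,0,0,0,0],
)

```text
clock: 20.12
position: [0.6321, 0.0154, 0.0978]
tool_rot: [-1.571, 0.001, 0.166]
force: [0.2, 0.0, -2.0]
grip_width: 0.0421
```

Request:
drive_tool(
  steps=[38,0,0,0,0,44,0,0,0,0,52,0,0,0,0,66,0,0,0,0,76,0,0,0,0],
)

```text
clock: 20.53
position: [0.6327, 0.0154, 0.0987]
tool_rot: [-1.571, -0.0, 0.166]
force: [0.0, -0.5, 0.2]
grip_width: 0.0743
```

Request:
drive_tool(
  steps=[76,0,0,0,0,76,0,0,15,0,76,0,0,30,0,76,0,0,40,0,76,0,0,40,0],
)

```text
clock: 20.95
position: [0.6319, 0.0153, 0.2245]
tool_rot: [-1.571, 0.001, 0.166]
force: [0.8, 0.8, 1.7]
grip_width: 0.0761
```

Request:
drive_tool(
  steps=[76,-41,0,0,0,76,-41,0,0,0,76,-41,0,0,0,76,-25,33,0,0,76,-20,36,0,0],
)

```text
clock: 21.37
position: [0.4624, 0.0832, 0.2239]
tool_rot: [-1.571, -0.001, 0.162]
force: [2.0, 0.9, 0.5]
grip_width: 0.0759
```

Request:
drive_tool(
  steps=[76,-10,40,0,0,76,-10,40,0,0,76,-10,40,0,0,76,0,41,0,0,76,0,41,0,0],
)

```text
clock: 21.78
position: [0.4337, 0.2886, 0.2239]
tool_rot: [-1.57, -0.001, 0.167]
force: [0.7, -0.5, 1.0]
grip_width: 0.0756
```

```bash
cat > c.py <<'E'
from h import *
d=snap('top','t9.png'); s=snap('side','s9.png'); print(monitor.observe()['position'])
F=dict(red=(.62,.0893),white=(.632,.0152),brown=(.6439,-.0588),green=(.6558,-.1329))
t=np.linspace(0,6.28,40)
out=[]
for d,(y0,y1,x0,x1),k in((d,(110,220,200,490),2.7),(s,(160,360,330,520),1.7)):
    im=cv2.resize(d['frame'][y0:y1,x0:x1,::-1],None,fx=k,fy=k,interpolation=cv2.INTER_CUBIC)
    for n,h,r in[('green',.164,.023),('brown',.134,.025),('white',.104,.022),('red',.074,.028)]:
        x,y=F[n]
        for z,rr in((.02,r+.001),(.02+h,r)):
            p=np.array([proj(d,q) for q in np.c_[x+rr*np.cos(t),y+rr*np.sin(t),0*t+z]]); p=(p-(x0,y0)+.5)*k
            cv2.polylines(im,[np.int32(p*16)],True,(255,0,255),1,cv2.LINE_AA,4)
    out.append(im)
w=max(o.shape[1] for o in out)
cv2.imwrite('pics/fin.png',np.vstack([cv2.copyMakeBorder(o,0,0,0,w-o.shape[1],0) for o in out])[:600,:800])
E
python3 c.py
```

```text
[0.43314749 0.29285052 0.22317   ]
```

View pics/fin.png

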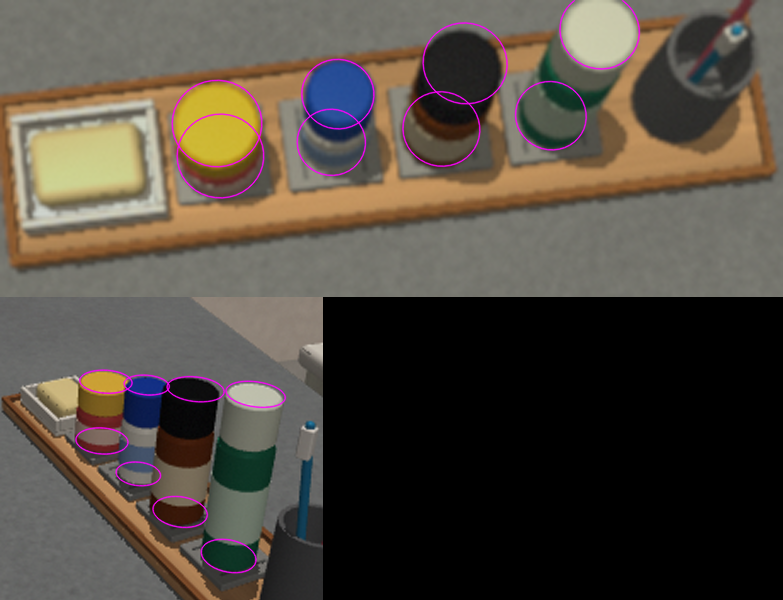

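```bash
python3 -c "
from h import *; print(monitor.observe()['force']); workorder.job_done()"
```

```text
[-0.48949534 -2.43130369 -0.25331317]
the job is handed in; nothing more can be done
```

All four now stand upright on their pads, in the required order from the toothbrush holder to the soap dish: green, brown, white, red jar. I handed the job in with the robot clock at about 22 s, and the arm was clear of everything.

- **Position:** in the last top view, an overlay of the pad centres matched green, white and the red jar to about 2 mm. Brown looked about 2–3 mm toward the front. The limit is 12 mm.
- **Side view:** the red jar's foot sat a few pixels (a few mm) below the overlay. A similar offset showed at the bottles' feet before I moved anything, so I put it down to calibration and did not correct for it.
- **Holder and dish:** neither appears to have moved in the pictures, though I did not measure their positions.
- **Grip force:** each time the gripper closed, the wrist force rose to about 15–19 N upward, well under the limits. It went away on lifting, and nothing slipped visibly.
- **Verdict:** the hand-in reports none, so I have no confirmation of success.

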